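# Refit the pull-out tray in the bathroom organiser

## Task

Put the washed pull-out tray back into the bathroom organiser: take its two rear glides in over the front rollers, under the top shelf, let them down into the side runners, and then push the tray all the way in past its click catches, until it is fully home against the back. Leave the bottle, the tumbler and the things on the organiser's shelf standing where they are.

Things in the scene. Friction and masses are not known exactly. Their poses are not given: they have to be found in the camera images.
- organiser: Beige-pink plastic counter-top organiser, fixed; 226 wide, 170 deep, 147 high, front and back open. Origin: on the counter under the middle of its front. x runs into it (the way the tray goes in), y left when facing it, z up. Side panels' inner faces at y +-105, a runner along each. A back bar (front face x 160, z 26 to 62) stops the tray.
- shelf_edge (a point): Middle of the lower front edge of the organiser's top shelf, 127 above the counter, organiser x -5. The shelf overhangs the whole tray space: underside at z 127, top at z 133, rim up to z 147. The tray must go in beneath it.
- roller_left (a point): Top of the fixed white roller (diameter 16, along y, from y 80 to 105, centre at organiser x 8, z 38) at the front of the left runner; the top is at z 46. Behind it the runner's floor lies at z 30 (y 80 to 105, back to x 160). The glides must pass over this roller, then drop 16 onto that floor; the tray's floor then rides on the roller.
- roller_right (a point): The same on the right runner (organiser y -80 to -105).
- mouth_left (a point): Front edge of the left runner's flange: organiser x 34, y 99, its underside here about z 53. The flange (y 93 to 105) slopes down from here to x 46 and runs on to x 160, underside z 47, top z 51. The runner is open from above only between roller (x 16) and mouth (x 34). Glides more than 20 under the flange keep a tray that is let go from tipping out.
- mouth_right (a point): The same on the right runner (organiser y -99).
- catch_left (a point): Lowest point of a small sprung catch (round nose, diameter 10) in the left flange, organiser x 138, z 41.5. The glide lifts it, passes under, and it drops behind the glide to hold the tray. Passing both takes a push of 8 to 15 N, from 17 to 9 short of home; short of that the tray is not home. A push high on the panel lifts the front against the shelf and jams.
- catch_right (a point): The same on the right runner (organiser y -98).
- home (a point): Where the tray's origin is when fully home: organiser x 73, y 0, z 46; the tray is then level and square with the organiser, its rear wall against the back bar, its front panel's outer face at organiser x -14, 9 in front of the shelf edge.
- tray: Loose open tray of the same plastic, about 0.35 kg, standing level on the counter, front towards the robot within 0.35 rad. Origin: middle of its floor's underside, 16 above the counter; x to the rear, y left, z up. Depth 174 (x -87 to 87). Side and rear walls 4 thick, 55 high, 176 over the side walls. Front panel: 10 thick, 190 wide, z -16 to 70.
- panel_top (a point): Middle of the top edge of the tray's front panel (tray x -82, z 70; panel 10 thick along x). Carry the tray by pinching it here from above. Near home there is no room for a finger behind it: let go 60 to 80 short of home, then push its outer face with closed fingers, low (within 25 above the rollers' tops), tool tilted to keep the gripper in front of the shelf.
- glide_left (a point): Middle of the tray's left rear glide: white cylinder, diameter 14, along y from tray y 84 to 102, centre at tray x 74, z -9, so its bottom is 16 below the tray's floor. It runs in the left runner with 3 of side play.
- glide_right (a point): The same at the tray's right rear corner (tray y -84 to -102).
- pump: White plastic bottle, diameter 64, 150 high, standing on the counter; origin at the middle of its foot. It and the tray stand one to the left and one to the right of the organiser, either way round. Leave it alone.
- lotion: Slim grey bottle, diameter 48, 125 high, standing on the left half of the organiser's top shelf; origin at the middle of its foot. Leave it alone.
- tub: Round tub, diameter 60, 70 high, standing on the right half of the organiser's top shelf; origin at the middle of its foot. Leave it alone.
- tumbler: White ceramic tumbler, diameter 72, 100 high, standing on the counter close behind the white bottle; origin at the middle of its foot. Leave it alone.

How it is judged (in metres and radians):
On the way:
1. both rear glides are down in the side runners, behind the front rollers (x of each of glide_left, glide_right in the frame of organiser above 0.018 m and z of each of glide_left, glide_right in the frame of organiser below 0.045 m), for 0.2 s.
At the end, for the whole second after the job is handed in: The tray is home in its runners: its origin within 5 mm of the home depth, 6 mm sideways and 4 mm in height, level and square to the organiser within 0.06 rad, at rest, clicked in behind its catches (x of tray in the frame of organiser between 0.068 and 0.078 m and y of tray in the frame of organiser between -0.006 and 0.006 m and z of tray in the frame of organiser between 0.042 and 0.05 m and angle between tray's own z axis and vertical below 0.06 rad and angle between the x axis of tray and the x axis of organiser, either way round below 0.06 rad and linear speed of tray below 0.01 m/s); the robot touches nothing.
It fails at once if the bottle or tumbler on the counter, or the things on the organiser's shelf, are pushed more than 25 mm or tipped (distance of any of pump, tumbler, lotion, tub from where it was at the start of the episode above 0.025 m or angle between any of pump, tumbler, lotion, tub's own z axis and vertical above 0.35 rad).
It also fails if it takes over 72 s, if anything falls off the work surface, if the arm or the gripper's body presses on something with over 40 N, if the wrist force passes 120 N, or if a joint passes its speed limit or range.

## Robot

A 6-joint arm with a two-finger parallel gripper is mounted at the origin on the work surface. World frame = base frame: x ahead of the robot, y to its left, z up, the work surface at z = 0. Lengths are in m, angles in degrees, forces in N, time in s.
With the tool pointing down it reaches from about 0.35 to 0.875 m from the base axis. Payload 4.2 kg.
Tool frame: the origin (TCP) lies at the very end of the fingers, on their centre line; the grasp point (between the pads) lies 19 mm behind it; z points along the fingers, y is the line along which they close (so a half turn about z gives the same grasp; the last joint's range is limited). The gripper opens to 87 mm and grips with 3 to 60 N. Pads are 19 mm wide; open, the fingers measure 117 mm over their backs; the gripper's body (75 mm by 190 mm) begins 51 mm behind the grasp point.
Start: joints at [80.993, 22.042, 0.453, 0, -68.411, -14.817], TCP at [0.252, 0.572, 0.197] pointing down, gripper open.
Joint ranges: [-179.83, 179.83], [-69.29, 118.12], [-61.27, 80.66], [-181.25, 117.63], [-171.15, -9.14], [-177.46, 177.46]. Speed limits (degrees/s): [159.86, 159.86, 180, 180, 180, 180].

## Interface

Orientations are given as a 3x3 rotation matrix whose columns are the frame's x, y, z axes.
In Python, from station import sense, cams, r gives the robot as it stands. The module is installed in compiled form; this text tells all that it offers.
- The arm moves only by the tool step_arm, never from a script. Its argument "targets" is text: rows parted by semicolons, each of 4 numbers parted by spaces: the shift along the tool's x, y, z in cm, then the turn about the tool's z in degrees. In form: x y z turn; .... A call has 1 to 12 rows; each row shifts and turns the commanded pose from where the row before left it, along the tool's axes as they then stand; what a row does not reach is not made up. A row lasts 1/12 s, in which the tool goes at most 41.7 mm and 7.16 degrees, less where a joint would pass 70% of its speed; a pose out of reach is approached as far as the arm can. A call with a gripper value outside its range is refused whole. "claw" is the finger opening in cm, from 0 to 8.7, set as the call begins (left out, the last holds). The fingers move at their own pace and stop on an object; the grip force is fixed at half the most. Time passes only in rows, so rows that do not move let the fingers close. It gives the time, the measured TCP pose, the force, the opening and the grip force at its end, in the units of the state.
- sense(): the state, without advancing time (a new reading comes with each control period).
- cams.capture(name): name is "side" or "top" or "wrist"; returns a dict with "frame" (420x560x3 uint8, blue, green, red), "vertical_fov" (degrees; the focal length in pixels is half the picture's height over the tangent of half this angle, whatever the lens; pixels are square), "cx", "cy" (the principal point, pixels), "dist_coeffs" ([k1, k2, p1, p2, k3] as OpenCV has them; the pictures are not rectified), "eye" and "rotation" of the camera in the world; the wrist camera has in their place "tool_from_camera" (4x4, takes a point from camera to tool coordinates, whose origin is the TCP and whose axes are the flange's). Camera axes: x right, y down, z forward; pixel columns grow to the right and rows downward; lengths in m; the calibration is good to about 2 mm. A picture is of the moment at which its call begins: read the wrist's pose just before it. There is no depth.
- r.finish_job(): hands the job in; it is judged then, once.
The state is a dict: "time_s": time; "joints": joint angles; "joint_velocities": joint speeds; "effort": joint torques, N m; "tcp_pos": TCP position; "ee_rot": TCP orientation; "wrist_force": force on the tool from outside, world axes, zero at the start; "moment": the same for the moment, N m; "gripper_width": opening from 0.0 (shut) to 1.0 (fully open); "gripper_force": force on a finger pad.
Only numpy, scipy, OpenCV 4.12 (cv2) and the standard library are available. Lean on these libraries where they do the work, as an engineer would, in place of code of your own. Each camera call takes 0.05 s, during which the arm holds its last target. There are 200 camera calls.

## Working session

There is one attempt and no reset: what is moved stays moved. The work goes in short steps, Python scripts to look and compute and a tool call to move; the robot and the scene stay as the last step left them, time stands still between calls to the robot, and variables do not carry over. Pictures are saved under pics/ and viewed, at most 10 in all, crops included, and the job is handed in when it is done.

Besides the shell and the picture viewer there is one more tool, called after "Request:" as name(argument=value, ...) on one line, values as JSON. step_arm: Moves the arm, as the interface text tells. Its arguments: {"type":"object","properties":{"targets":{"type":"string"},"claw":{"type":"number"}},"required":["targets"]}

```bash
mkdir -p pics; ls; python3 - <<'E'
from station import sense,cams,r
import cv2,numpy as np
s=sense()
print(s)
ims=[]
import pickle
d={}
for n in ["side","top"]:
    c=cams.capture(n); d[n]=c
    cv2.imwrite(f"pics/{n}0.png",c["frame"])
    print({k:v for k,v in c.items() if k!="frame"})
pickle.dump(d,open("c0.pkl","wb"))
E
```

```text
pics
{'time_s': 0.0, 'joints': array([ 8.09922135e+01,  2.20908435e+01,  3.81155268e-01, -2.80500298e-02,
       -6.84110150e+01, -1.48159682e+01]), 'joint_velocities': array([ 0.04264869, -0.06195032, -0.05769974,  0.04259381, -0.00251789,
        0.07166532]), 'effort': array([ 8.20652986e-04, -3.90671396e+01,  1.87408501e+01,  4.21990290e+00,
        1.09557054e-02, -1.94300701e-04]), 'tcp_pos': array([0.25218439, 0.57115816, 0.19567062]), 'ee_rot': array([[ 9.14719350e-01, -4.04088980e-01, -7.79438396e-04],
       [-4.04089720e-01, -9.14717148e-01, -2.00937136e-03],
       [ 9.89991557e-05,  2.15297390e-03, -9.99997677e-01]]), 'wrist_force': array([-0.48221026, -0.06493298, -0.71829147]), 'moment': array([ 0.00854758, -0.00191474,  0.034609  ]), 'gripper_force': 0.0, 'gripper_width': 1.003784353162051}
{'vertical_fov': 55.76012547166066, 'cx': 283.4813505922155, 'cy': 206.7492427033394, 'dist_coeffs': array([-0.02844273,  0.        ,  0.        ,  0.        ,  0.        ]), 'eye': array([0.47451282, 0.59134123, 0.83394035]), 'rotation': array([[-0.95631853, -0.23484712,  0.17407384],
       [-0.29221448,  0.75149006, -0.59150096],
       [ 0.00809753, -0.61653023, -0.7872896 ]])}
{'vertical_fov': 51.556982924494505, 'cx': 278.2158158287449, 'cy': 209.7944282949982, 'dist_coeffs': array([-0.10768297,  0.        ,  0.        ,  0.        ,  0.        ]), 'eye': array([0.41990629, 0.01058517, 1.33728528]), 'rotation': array([[-0.00456199, -0.98429246,  0.17648666],
       [-0.99991626,  0.00662737,  0.01111507],
       [-0.01211012, -0.17642117, -0.98424027]])}
```

View pics/side0.png

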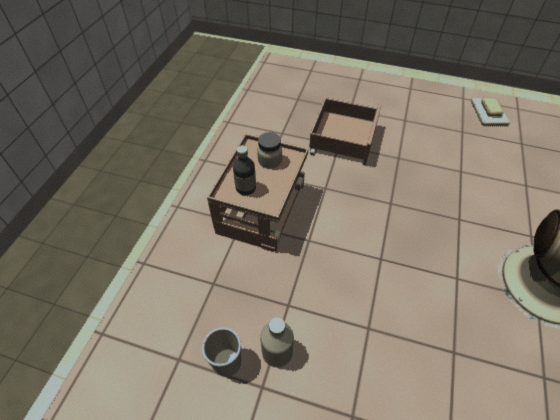

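View pics/top0.png

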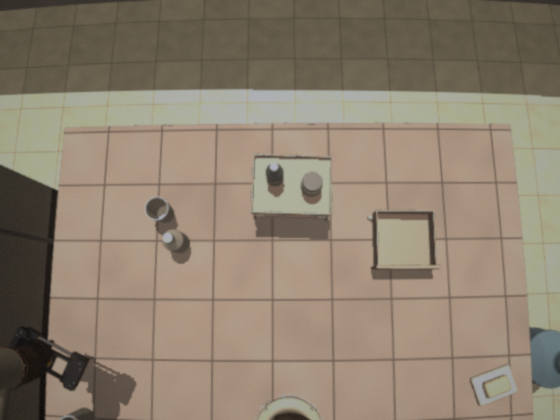

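```bash
cat > h.py <<'E'
import cv2,numpy as np,pickle
def K(c):
    f=c["frame"].shape[0]/2/np.tan(np.radians(c["vertical_fov"])/2)
    return np.array([[f,0,c["cx"]],[0,f,c["cy"]],[0,0,1.]])
def world(c,uv,z):
    p=cv2.undistortPoints(np.array([[uv]],float),K(c),c["dist_coeffs"])[0,0]
    d=c["rotation"]@np.array([*p,1]); e=c["eye"]
    return e+d*(z-e[2])/d[2]
def proj(c,P):
    R=c["rotation"].T
    return cv2.projectPoints(np.array(P,float).reshape(-1,3),cv2.Rodrigues(R)[0],-R@c["eye"],K(c),c["dist_coeffs"])[0][:,0]
def wristcam(s,c):
    c=dict(c);T=c["tool_from_camera"];c["eye"]=s["tcp_pos"]+s["ee_rot"]@T[:3,3];c["rotation"]=s["ee_rot"]@T[:3,:3];return c
E
python3 - <<'E'
import pickle,cv2,numpy as np
d=pickle.load(open("c0.pkl","rb"))
def g(i): return np.clip(255*(i/255.)**.55,0,255).astype(np.uint8)
a=g(cv2.resize(d["top"]["frame"][145:285,240:450],None,fx=3.8,fy=3.8,interpolation=cv2.INTER_CUBIC))
cv2.imwrite("pics/topc.png",a)
b=g(cv2.resize(d["side"]["frame"][90:255,195:395],None,fx=3.6,fy=3.6,interpolation=cv2.INTER_CUBIC))
cv2.imwrite("pics/sidec.png",b)
E
```

```text
(no output)
```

View pics/topc.png

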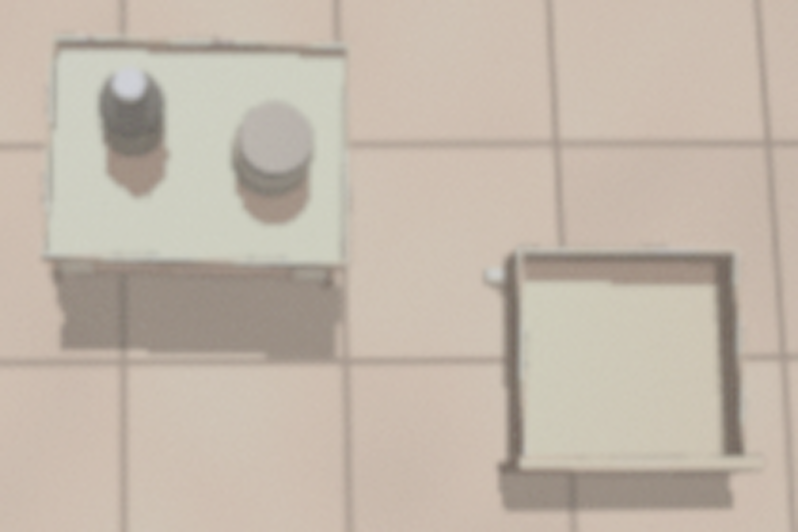

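View pics/sidec.png

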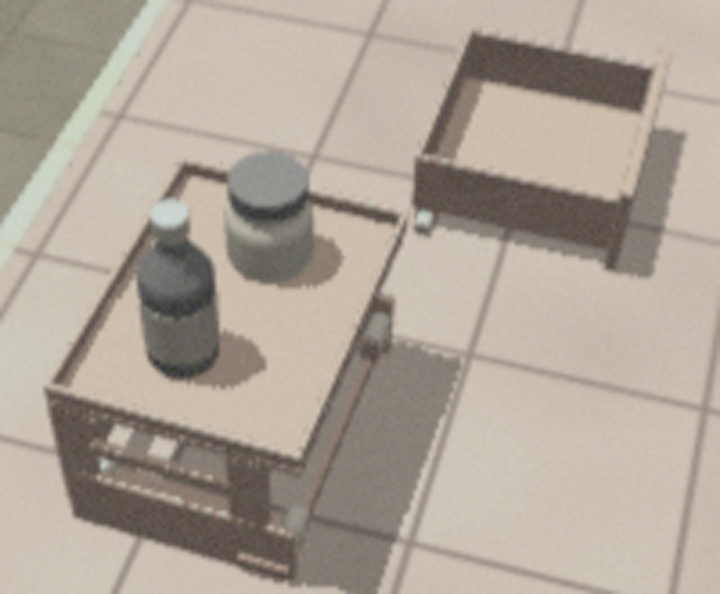

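```bash
cat > fit0.py <<'E'
from h import *
from scipy.optimize import least_squares
d=pickle.load(open("c0.pkl","rb"))
T=lambda u,v:(240+(u+.5)/3.8-.5,145+(v+.5)/3.8-.5)
S=lambda u,v:(195+(u+.5)/3.6-.5,90+(v+.5)/3.6-.5)
def run(obs,p0,z0,name):
    def pts(p,o):
        c,s=np.cos(p[2]),np.sin(p[2]);P=np.array(o)/1000.
        return [p[0]+c*P[0]-s*P[1],p[1]+s*P[0]+c*P[1],P[2]+z0]
    f=lambda p:np.concatenate([proj(d[v],pts(p,o))[0]-uv for v,uv,o in obs])
    r=least_squares(f,p0,loss="soft_l1");print(name,r.x.round(4),"\n",f(r.x).reshape(-1,2).round(1).tolist())
run([("top",T(513,250),(87,88,55)),("top",T(735,255),(87,-88,55)),("top",T(765,463),(-82,-95,70)),("top",T(486,275),(74,102,-9)),
("side",S(418,158),(87,88,55)),("side",S(474,36),(87,-88,55)),("side",S(630,197),(-82,95,70)),("side",S(668,55),(-82,-95,70)),("side",S(612,268),(-82,95,-16))],[.6,-.3,0],.016,"tray")
for xf in (-5,0):
  run([("top",T(57,40),(170,113,147)),("top",T(346,46),(170,-113,147)),("top",T(345,262),(xf,-113,147)),("top",T(45,258),(xf,113,147)),
("side",S(185,165),(170,-113,147)),("side",S(52,390),(170,113,147)),("side",S(405,213),(xf,-113,147)),("side",S(303,462),(xf,113,147))],[.6,0,0],0,"org%d"%xf)
c=d["top"];print("pump/tumbler",world(c,(176,240),.075),world(c,(158,209),.1), "tub top",world(c,T(275,138),.203),"lotion top",world(c,T(129,83),.258))
E
python3 fit0.py
```

```text
tray [ 0.5574 -0.3481 -0.0184] 
 [[0.2, -1.0], [0.0, -1.6], [-1.3, 0.3], [-1.3, 0.2], [0.4, -0.5], [-0.1, -2.4], [0.4, -0.6], [1.1, -2.0], [0.1, 1.5]]
org-5 [ 0.6244 -0.008  -0.0321] 
 [[-3.1, -1.9], [0.0, -1.6], [-0.0, 2.1], [-2.4, 1.1], [-0.7, -2.6], [-2.0, -1.1], [3.5, -0.3], [2.1, -0.4]]
org0 [ 0.6221 -0.0079 -0.0274] 
 [[-3.4, -1.0], [-0.2, -1.0], [0.0, 1.0], [-2.4, 0.3], [-0.2, -2.2], [-1.0, -0.5], [2.2, -0.6], [1.2, -0.7]]
pump/tumbler [0.5580354  0.32584797 0.075     ] [0.64649789 0.37637357 0.1       ] tub top [ 0.70130956 -0.06760321  0.203     ] lotion top [0.72666345 0.03417896 0.258     ]
```

```bash
cat >> fit0.py <<'E'
print('----')
obs=[("top",T(57,40),(1,1)),("top",T(346,46),(1,-1)),("top",T(345,262),(0,-1)),("top",T(45,258),(0,1)),
("side",S(185,165),(1,-1)),("side",S(52,390),(1,1)),("side",S(405,213),(0,-1)),("side",S(303,462),(0,1))]
ext=[("side",S(293,577),(0,113,0)),("side",S(75,515),(170,113,0)),("side",S(378,332),(4,-92,40))]
def f(p):
    c,s=np.cos(p[2]),np.sin(p[2]);o=[]
    L=[(v,uv,((p[4],p[5])[a],b*p[3],.147)) for v,uv,(a,b) in obs]+[(v,uv,np.array(q)/1000) for v,uv,q in ext]
    for v,uv,P in L: o.append(proj(d[v],[p[0]+c*P[0]-s*P[1],p[1]+s*P[0]+c*P[1],P[2]])[0]-uv)
    return np.concatenate(o)
r=least_squares(f,[.62,0,0,.105,0,.17],loss="soft_l1");print(r.x.round(4),f(r.x).reshape(-1,2).round(1).tolist())
E
python3 fit0.py|sed -n '/----/,$p'
```

```text
----
[ 0.6317 -0.0095 -0.0261  0.1107 -0.0066  0.1582] [[-2.2, -0.2], [-0.7, -0.4], [-0.4, -0.2], [-1.0, -0.7], [0.4, -1.8], [0.6, -1.3], [0.8, -0.6], [0.4, -2.3], [0.4, 1.7], [-2.4, 0.4], [0.3, -0.7]]
```

Request:
step_arm(targets="0 0 -1 6.72;0 0 -1 6.72;0 0 -1 6.72;0 0 -1 6.72;0 0 -1 6.72;0 0 -1 6.72;0 0 -1 6.72;0 0 -1 6.72;0 0 -1 6.72;0 0 -1 6.72;0 0 0 0")

```text
time_s: 1.02
tcp_pos: [0.2528, 0.5724, 0.2985]
ee_rot: [[-0.02, -1.0, 0.001], [-1.0, 0.02, 0.003], [-0.003, -0.001, -1.0]]
wrist_force: [0.8, 0.9, 0.2]
gripper_width: 1.0
gripper_force: 0.0
```

Request:
step_arm(targets="3.83 -0.9 0 0;3.83 -0.9 0 0;3.83 -0.9 0 0;3.83 -0.9 0 0;3.83 -0.9 0 0;3.83 -0.9 0 0;3.83 -0.9 0 0;3.83 -0.9 0 0;3.83 -0.9 0 0;3.83 -0.9 0 0;3.83 -0.9 0 0;3.83 -0.9 0 0")

```text
time_s: 2.02
tcp_pos: [0.3515, 0.1083, 0.2962]
ee_rot: [[-0.013, -1.0, -0.0], [-1.0, 0.013, 0.0], [-0.0, 0.0, -1.0]]
wrist_force: [-0.1, -0.1, 0.1]
gripper_width: 1.001
gripper_force: 0.0
```

Request:
step_arm(targets="3.83 -0.9 0 0;3.83 -0.9 0 0;3.83 -0.9 0 0;3.83 -0.9 0 0;3.83 -0.9 0 0;3.83 -0.9 0 0;3.83 -0.9 0 0;3.83 -0.9 0 0;3.83 -0.9 0 0;3.83 -0.9 0 0;3.83 -0.9 0 0;0 0 0 0")

```text
time_s: 3.02
tcp_pos: [0.4439, -0.3177, 0.2938]
ee_rot: [[-0.02, -1.0, -0.004], [-1.0, 0.02, 0.0], [-0.0, 0.004, -1.0]]
wrist_force: [1.0, 0.1, 0.1]
gripper_width: 0.997
gripper_force: 0.0
```

```bash
cat > cap.py <<'E'
from station import sense,cams
from h import *
import sys
n,name=sys.argv[1],sys.argv[2]
s=sense();c=cams.capture(n)
print(s["time_s"],s["tcp_pos"].round(4),s["ee_rot"].round(4).tolist(),"j",s["joints"].round(1),"F",s["wrist_force"].round(1),"w",round(s["gripper_width"],3))
if n=="wrist": print(c["tool_from_camera"].round(3).tolist()); c=wristcam(s,c)
pickle.dump(c,open(name+".pkl","wb"))
g=lambda i: np.clip(255*(i/255.)**.6,0,255).astype(np.uint8)
f=c["frame"]
cr=[int(a) for a in sys.argv[3:8]] if len(sys.argv)>3 else [0,0,560,420,1.4]
x0,y0,x1,y1=cr[:4];k=float(sys.argv[7]) if len(sys.argv)>3 else 1.4
cv2.imwrite(f"pics/{name}.png",g(cv2.resize(f[y0:y1,x0:x1],None,fx=k,fy=k,interpolation=cv2.INTER_CUBIC)))
E
python3 cap.py wrist w1
```

```text
3.0167 [ 0.4439 -0.3177  0.2938] [[-0.0204, -0.9998, -0.0038], [-0.9998, 0.0204, 0.0003], [-0.0003, 0.0038, -1.0]] j [-18.5  11.3  -0.8   0.1 -78.1  17.4] F [1.  0.1 0.1] w 0.997
[[0.0, -0.958, -0.287, 0.079], [1.0, -0.0, 0.0, 0.001], [-0.0, -0.287, 0.958, -0.189], [0.0, 0.0, 0.0, 1.0]]
```

View pics/w1.png

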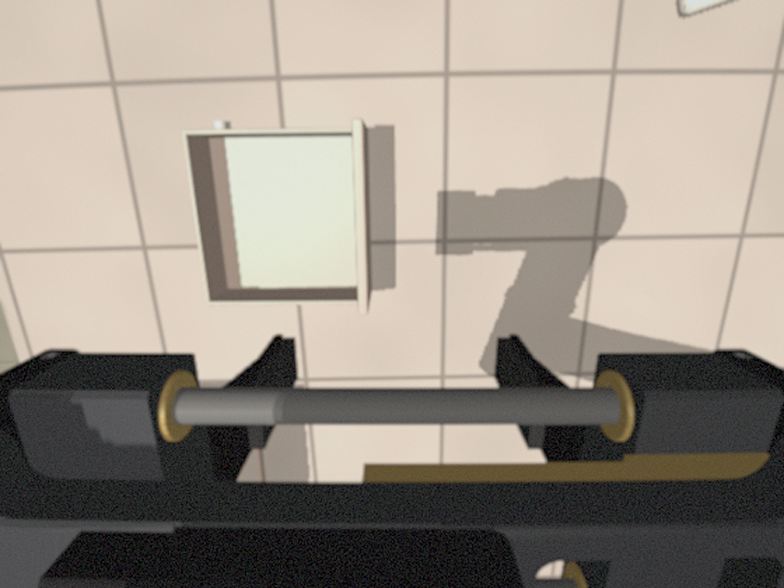

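```bash
python3 - <<'E'
from h import *
c=pickle.load(open("w1.pkl","rb"))
q=lambda u,v,z:world(c,((u+.5)/1.4-.5,(v+.5)/1.4-.5),z)
a,b=q(358.5,121,.086),q(363.5,312,.086);print("panel",a,b,np.linalg.norm(a-b),(a+b)/2,"yaw",np.arctan2(b[0]-a[0],b[1]-a[1])*-1)
a,b=q(186,133,.071),q(210,302,.071);print("rear",a,b,np.linalg.norm(a-b),(a+b)/2,"yaw",-np.arctan2(b[0]-a[0],b[1]-a[1]))
E
```

```text
panel [ 0.47375525 -0.43988073  0.086     ] [ 0.47701663 -0.25607037  0.086     ] 0.18383929300270038 [ 0.47538594 -0.34797555  0.086     ] yaw -0.017741280793276845
rear [ 0.63993372 -0.43503195  0.071     ] [ 0.64194114 -0.26553913  0.071     ] 0.16950470738428577 [ 0.64093743 -0.35028554  0.071     ] yaw -0.01184313010378809
```

Request:
step_arm(targets="1.5 -1.6 2 0;1.45 -1.57 3 0;0 0 3.5 0;0 0 3.5 0;0 0 3.5 0;0 0 3.5 0;0 0 3 0;0 0 2 0;0 0 0 0;0 0 0 0")

```text
time_s: 3.9
tcp_pos: [0.4742, -0.3419, 0.0561]
ee_rot: [[-0.015, -1.0, -0.002], [-1.0, 0.015, 0.001], [-0.001, 0.002, -1.0]]
wrist_force: [0.0, -0.0, 0.3]
gripper_width: 1.001
gripper_force: 0.0
```

Request:
step_arm(targets="0 0 0 0;0 0 0 0;0 0 0 0;0 0 0 0;0 0 0 0;0 0 0 0;0 0 0 0;0 0 0 0", claw=0)

```text
time_s: 4.57
tcp_pos: [0.4748, -0.3428, 0.0568]
ee_rot: [[-0.018, -1.0, 0.0], [-1.0, 0.018, -0.0], [0.0, -0.0, -1.0]]
wrist_force: [-0.7, -0.2, -0.1]
gripper_width: 0.476
gripper_force: 0.0
```

Request:
step_arm(targets="0 0 0 0;0 0 0 0;0 0 0 0;0 0 0 0;0 0 0 0;0 0 0 0;0 0 0 0;0 0 0 0;0 0 0 0;0 0 0 0")

```text
time_s: 5.4
tcp_pos: [0.475, -0.3428, 0.0568]
ee_rot: [[-0.018, -1.0, 0.0], [-1.0, 0.018, -0.0], [0.0, -0.0, -1.0]]
wrist_force: [1.3, -0.5, -0.3]
gripper_width: 0.106
gripper_force: 30.0
```

Request:
step_arm(targets="0 0 -1 0;0 0 -2 0;0 0 -2 0;0 2 -1 0;0 2.2 0 0.5;-1.5 2 0 0;-3 0 0 0;-3.5 0 0 0;-3.5 0 0 0;-3.5 0 0 0;-3.5 0 0 0;-3.5 0 0 0")

```text
time_s: 6.4
tcp_pos: [0.4181, -0.1203, 0.1177]
ee_rot: [[-0.027, -1.0, 0.0], [-1.0, 0.027, -0.0], [0.0, -0.0, -1.0]]
wrist_force: [0.7, 1.0, 0.0]
gripper_width: 0.002
gripper_force: 0.0
```

Request:
step_arm(targets="-3.5 0 0 0;-3.5 0 0 0;-2.5 0 0 0;-1.5 0 0 0;-0.8 0 0 0;0 0 0 0;0 0 0 0;0 0 0 0")

```text
time_s: 7.07
tcp_pos: [0.4216, -0.0044, 0.1169]
ee_rot: [[-0.028, -1.0, -0.0], [-1.0, 0.028, -0.0], [0.0, 0.0, -1.0]]
wrist_force: [-0.5, 0.4, 0.9]
gripper_width: 0.004
gripper_force: 0.0
```

```bash
python3 cap.py side s2 180 80 420 260 3.3; python3 cap.py top t2 200 140 370 320 3.3; python3 cap.py wrist w2 0 0 560 420 1.1
python3 - <<'E'
import cv2,numpy as np
a=[cv2.imread(f"pics/{n}2.png") for n in "ts"]
a=[cv2.resize(x,(int(x.shape[1]*580/x.shape[0]),580)) for x in a]
print([x.shape for x in a])
E
```

```text
7.0667 [ 0.4216 -0.0044  0.1169] [[-0.0277, -0.9996, -0.0003], [-0.9996, 0.0277, -0.0002], [0.0002, 0.0003, -1.0]] j [ 21.7   6.9 -33.3   0.  -49.8 -23.3] F [-0.5  0.4  0.9] w 0.004
7.1167 [ 0.4216 -0.0045  0.1168] [[-0.028, -0.9996, -0.0004], [-0.9996, 0.028, -0.0002], [0.0002, 0.0004, -1.0]] j [ 21.7   6.9 -33.3   0.  -49.8 -23.3] F [-0.3  0.5 -0.6] w 0.004
7.1667 [ 0.4216 -0.0046  0.1167] [[-0.0283, -0.9996, -0.0005], [-0.9996, 0.0283, -0.0002], [0.0002, 0.0005, -1.0]] j [ 21.7   6.9 -33.3   0.  -49.8 -23.3] F [-0.1 -0.3  0.2] w 0.005
[[0.0, -0.958, -0.287, 0.079], [1.0, -0.0, 0.0, 0.001], [-0.0, -0.287, 0.958, -0.189], [0.0, 0.0, 0.0, 1.0]]Traceback (most recent call last):
  File "cap.py", line 11, in <module>
    cr=[int(a) for a in sys.argv[3:8]] if len(sys.argv)>3 else [0,0,560,420,1.4]
        ~~~^^^
ValueError: invalid literal for int() with base 10: '3.3'
Traceback (most recent call last):
  File "cap.py", line 11, in <module>
    cr=[int(a) for a in sys.argv[3:8]] if len(sys.argv)>3 else [0,0,560,420,1.4]
        ~~~^^^
ValueError: invalid literal for int() with base 10: '3.3'
Traceback (most recent call last):
  File "cap.py", line 11, in <module>
    cr=[int(a) for a in sys.argv[3:8]] if len(sys.argv)>3 else [0,0,560,420,1.4]
        ~~~^^^
ValueError: invalid literal for int() with base 10: '1.1'
[ WARN:0@0.016] global loadsave.cpp:275 findDecoder imread_('pics/t2.png'): can't open/read file: check file path/integrity
[ WARN:0@0.016] global loadsave.cpp:275 findDecoder imread_('pics/s2.png'): can't open/read file: check file path/integrity
Traceback (most recent call last):
AttributeError: 'NoneType' object has no attribute 'shape'
```

```bash
sed -i 's/cr=\[int(a) for a in sys.argv\[3:8\]\]/cr=[int(a) for a in sys.argv[3:7]]/' cap.py
python3 - <<'E'
from h import *
g=lambda i: np.clip(255*(i/255.)**.6,0,255).astype(np.uint8)
t=pickle.load(open("t2.pkl","rb"))["frame"][140:330,225:460];s=pickle.load(open("s2.pkl","rb"))["frame"][70:270,190:400]
R=lambda i,k:g(cv2.resize(i,None,fx=k,fy=k,interpolation=cv2.INTER_CUBIC))
a,b=R(t,1.7),R(s,1.9)
k=np.zeros((600,800,3),np.uint8)
k[:a.shape[0],:a.shape[1]]=a;k[:b.shape[0],400:400+b.shape[1]]=b
w=R(pickle.load(open("w2.pkl","rb"))["frame"][:,:400],.49);print(a.shape,b.shape,w.shape)
k[390:390+w.shape[0],:w.shape[1]]=w
cv2.imwrite("pics/m2.png",k)
E
```

```text
(323, 400, 3) (380, 399, 3) (206, 196, 3)
```

View pics/m2.png

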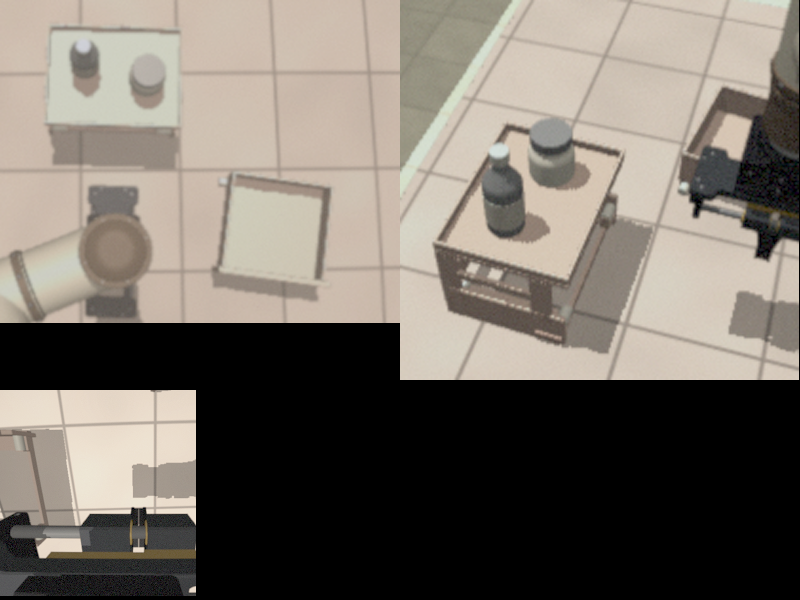

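```bash
python3 - <<'E'
from h import *
from scipy.optimize import least_squares
c=pickle.load(open("t2.pkl","rb"));T=lambda u,v:(225+(u+.5)/1.7-.5,140+(v+.5)/1.7-.5)
obs=[(T(231,173),(87,88,55)),(T(330,186),(87,-88,55)),(T(327,284),(-82,-95,70)),(T(215,268),(-82,95,70)),(T(221,181),(74,100,-9))]
def f(p):
    C,s=np.cos(p[2]),np.sin(p[2]);return np.concatenate([proj(c,[p[0]+C*a/1e3-s*b/1e3,p[1]+s*a/1e3+C*b/1e3,.016+z/1e3])[0]-uv for uv,(a,b,z) in obs])
r=least_squares(f,[.55,-.25,-.1]).x;print(r,f(r).reshape(-1,2).round(1).tolist())
C,s=np.cos(r[2]),np.sin(r[2]);p=r[:2]-.082*np.array([C,s]);print("panel",p)
R=np.array([[-.0283,-.9996],[-.9996,.0283]])
print("delta tool",R.T@(p-[.4216,-.0046]),"turn",np.degrees(-(r[2]+.0283)))
E
```

```text
[ 0.4546788  -0.28964115 -0.16100435] [[0.2, -1.3], [0.9, 0.1], [0.3, 0.8], [0.5, 0.5], [-2.0, -0.2]]
panel [ 0.37373933 -0.27649576]
delta tool [0.27314146 0.04014688] turn 7.60339909725242
```

Request:
step_arm(targets="0 0 -4 0;0 0 -4 0;3 0.5 -4 0;3.5 0.5 -1.3 0;3.5 0.5 0 0;3.5 0.5 0 0;3.5 0.5 0 0;3.5 0.5 0 0;3.5 0.5 0 0;3.3 0.5 0 0;0 0 0 7;0 0 0 0.6", claw=8.7)

```text
time_s: 8.22
tcp_pos: [0.3743, -0.2724, 0.2423]
ee_rot: [[-0.166, -0.986, -0.001], [-0.986, 0.166, 0.001], [-0.0, 0.002, -1.0]]
wrist_force: [-0.5, 0.7, 0.1]
gripper_width: 0.831
gripper_force: 0.0
```

Request:
step_arm(targets="0 0 0 0;0 0 0 0;0 0 0 0;0 0 0 0")

```text
time_s: 8.55
tcp_pos: [0.3758, -0.2697, 0.2431]
ee_rot: [[-0.156, -0.988, 0.0], [-0.988, 0.156, -0.0], [-0.0, -0.0, -1.0]]
wrist_force: [0.7, 0.8, 0.6]
gripper_width: 0.992
gripper_force: 0.0
```

```bash
python3 cap.py wrist w3
```

```text
8.55 [ 0.3758 -0.2697  0.2431] [[-0.156, -0.9878, 0.0003], [-0.9878, 0.156, -0.0], [-0.0, -0.0003, -1.0]] j [-15.5   4.  -16.7  -0.  -69.3   6.5] F [0.7 0.8 0.6] w 0.992
[[0.0, -0.958, -0.286, 0.079], [1.0, 0.0, 0.0, 0.001], [-0.0, -0.286, 0.958, -0.189], [0.0, 0.0, 0.0, 1.0]]
```

View pics/w3.png

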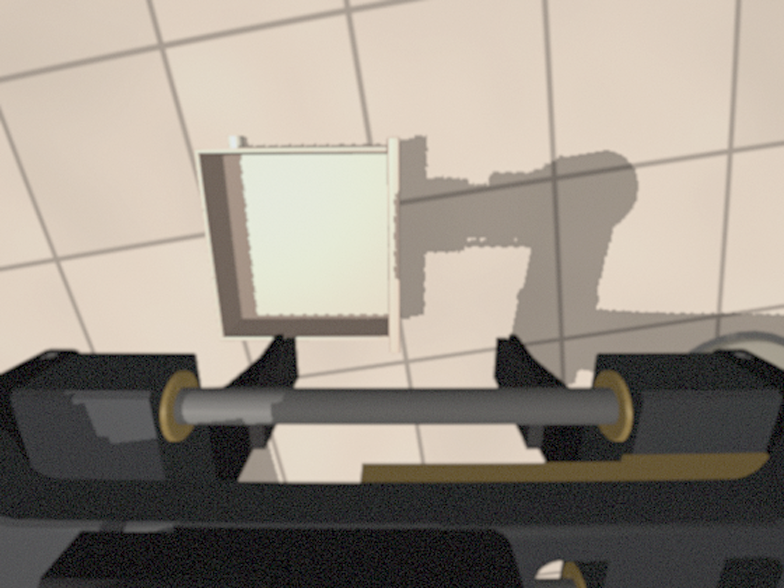

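```bash
python3 - <<'E'
from h import *
c=pickle.load(open("w3.pkl","rb"))
q=lambda u,v,z:world(c,((u+.5)/1.4-.5,(v+.5)/1.4-.5),z)
R=np.array([[-.156,-.9878],[-.9878,.156]]);t=[.3758,-.2697]
for u,v,z in [(393,138,.086),(395,350,.086),(198,151,.071),(225,338,.071),(390,338,.071)]:print((R.T@(q(u,v,z)[:2]-t)*1000).round(1))
print(c["dist_coeffs"],c["vertical_fov"])
E
```

```text
[103.5  -1.6]
[-81.6  -0.1]
[  94.8 -166.8]
[ -76.2 -164. ]
[-76.   -4.9]
[-0.02332808  0.          0.          0.          0.        ] 71.75930200927468
```

Request:
step_arm(targets="0.5 0 1 0;0.5 0 2.5 0;0 0 3.5 0;0 0 3.5 0;0 0 3.5 0;0 0 3 0;0 0 2.3 0;0 0 1 0;0 0 0 0;0 0 0 0")

```text
time_s: 9.43
tcp_pos: [0.3737, -0.2802, 0.0393]
ee_rot: [[-0.158, -0.987, -0.002], [-0.987, 0.158, 0.0], [-0.0, 0.002, -1.0]]
wrist_force: [0.3, -0.2, 0.8]
gripper_width: 1.001
gripper_force: 0.0
```

Request:
step_arm(targets="0 0 0 0;0 0 0 0;0 0 0 0;0 0 0 0;0 0 0 0;0 0 0 0;0 0 0 0;0 0 0 0;0 0 0 0;0 0 0 0;0 0 0 0;0 0 0 0", claw=0)

```text
time_s: 10.43
tcp_pos: [0.374, -0.2802, 0.0399]
ee_rot: [[-0.158, -0.987, -0.0], [-0.987, 0.158, 0.0], [-0.0, 0.0, -1.0]]
wrist_force: [-0.5, 0.4, 1.0]
gripper_width: 0.171
gripper_force: 0.0
```

Request:
step_arm(targets="0 0 0 0;0 0 0 0;0 0 0 0;0 0 0 0;0 0 -0.2 0;0 0 -0.3 0;0 0 -0.5 0;0 0 -0.5 0;0 0 -0.3 0;0 0 -0.2 0;0 0 0 0")

```text
time_s: 11.35
tcp_pos: [0.3743, -0.2803, 0.0606]
ee_rot: [[-0.159, -0.987, 0.001], [-0.987, 0.159, -0.0], [0.0, -0.001, -1.0]]
wrist_force: [0.1, 0.1, -3.1]
gripper_width: 0.111
gripper_force: 30.0
```

Request:
step_arm(targets="0 0 -0.3 0;0 0 -0.5 -0.3;0 0 -0.5 -0.6;0 0 -0.5 -0.8;0 0 -0.5 -0.8;0 0 -0.5 -0.8;0 0 -0.5 -0.8;0 0 -0.5 -0.8;0 0 -0.5 -0.8;0 0 -0.5 -0.8;0 0 -0.4 -0.7;0 0 -0.2 -0.4")

```text
time_s: 12.35
tcp_pos: [0.3743, -0.2804, 0.1147]
ee_rot: [[-0.026, -1.0, 0.001], [-1.0, 0.026, -0.0], [0.0, -0.001, -1.0]]
wrist_force: [0.7, -0.3, -2.4]
gripper_width: 0.114
gripper_force: 30.0
```

Request:
step_arm(targets="-0.2 0 0 0;-0.4 -0.05 0 0;-0.6 -0.1 0 0;-0.8 -0.1 0 0;-0.9 -0.1 0 0;-0.9 -0.1 0 0;-0.9 -0.1 0 0;-0.9 -0.1 0 0;-0.9 -0.1 0 0;-0.9 -0.1 0 0;-0.9 -0.1 0 0;-0.9 -0.1 0 0")

```text
time_s: 13.35
tcp_pos: [0.387, -0.1876, 0.114]
ee_rot: [[-0.026, -1.0, 0.0], [-1.0, 0.026, -0.0], [-0.0, -0.0, -1.0]]
wrist_force: [0.1, 0.3, -4.0]
gripper_width: 0.115
gripper_force: 30.0
```

Request:
step_arm(targets="-0.9 -0.15 0 0;-0.9 -0.15 0 0;-0.9 -0.15 0 0;-0.9 -0.15 0 0;-0.9 -0.15 0 0;-0.9 -0.15 0 0;-0.9 -0.15 0 0;-0.9 -0.15 0 0;-0.9 -0.15 0 0;-0.9 -0.15 0 0;-0.9 -0.15 0 0;-0.9 -0.15 0 0")

```text
time_s: 14.35
tcp_pos: [0.4079, -0.0802, 0.1139]
ee_rot: [[-0.027, -1.0, -0.0], [-1.0, 0.027, -0.0], [0.0, 0.0, -1.0]]
wrist_force: [0.4, 0.8, -4.0]
gripper_width: 0.115
gripper_force: 30.0
```

Request:
step_arm(targets="-0.9 -0.15 0 0;-0.9 -0.15 0 0;-0.9 -0.15 0 0;-0.9 -0.15 0 0;-0.9 -0.15 0 0;-0.9 -0.15 0 0;-0.7 -0.1 0 0;-0.5 -0.1 0 0;-0.3 0 0 0;-0.2 0 0 0;0 0 0 0;0 0 0 0")

```text
time_s: 15.35
tcp_pos: [0.4205, -0.0105, 0.1139]
ee_rot: [[-0.027, -1.0, -0.0], [-1.0, 0.027, -0.0], [0.0, 0.0, -1.0]]
wrist_force: [0.2, 0.5, -2.6]
gripper_width: 0.118
gripper_force: 30.0
```

```bash
python3 cap.py top t4; python3 cap.py side s4; python3 cap.py wrist w4
python3 - <<'E'
from h import *
g=lambda i: np.clip(255*(i/255.)**.6,0,255).astype(np.uint8)
L=lambda n:pickle.load(open(n+"4.pkl","rb"))["frame"]
R=lambda i,k:g(cv2.resize(i,None,fx=k,fy=k,interpolation=cv2.INTER_CUBIC))
k=np.zeros((600,800,3),np.uint8)
a=R(L("s")[115:260,190:390],4)
k[:580,:800]=a
cv2.imwrite("pics/s4c.png",k)
a=R(L("t")[150:290,230:350],4);b=R(L("w")[0:330,0:300],1.05);
k[:]=0;k[:560,:480]=a;k[:b.shape[0],482:482+b.shape[1]]=b;cv2.imwrite("pics/m4.png",k)
E
```

```text
15.35 [ 0.4205 -0.0105  0.1139] [[-0.0268, -0.9996, -0.0003], [-0.9996, 0.0268, -0.0001], [0.0001, 0.0003, -1.0]] j [ 20.9   7.1 -33.6   0.  -49.3 -22.4] F [ 0.2  0.5 -2.6] w 0.118
15.4 [ 0.4205 -0.0106  0.1139] [[-0.027, -0.9996, -0.0002], [-0.9996, 0.027, -0.0001], [0.0001, 0.0002, -1.0]] j [ 20.9   7.1 -33.6  -0.  -49.3 -22.4] F [ 0.3 -0.1 -3.9] w 0.112
15.45 [ 0.4205 -0.0106  0.1139] [[-0.0271, -0.9996, -0.0001], [-0.9996, 0.0271, -0.0001], [0.0001, 0.0001, -1.0]] j [ 20.9   7.1 -33.6   0.  -49.3 -22.4] F [ 0.2  0.5 -3.1] w 0.11
[[0.0, -0.958, -0.287, 0.079], [1.0, -0.0, 0.0, 0.001], [-0.0, -0.287, 0.958, -0.189], [0.0, 0.0, 0.0, 1.0]]
```

View pics/s4c.png

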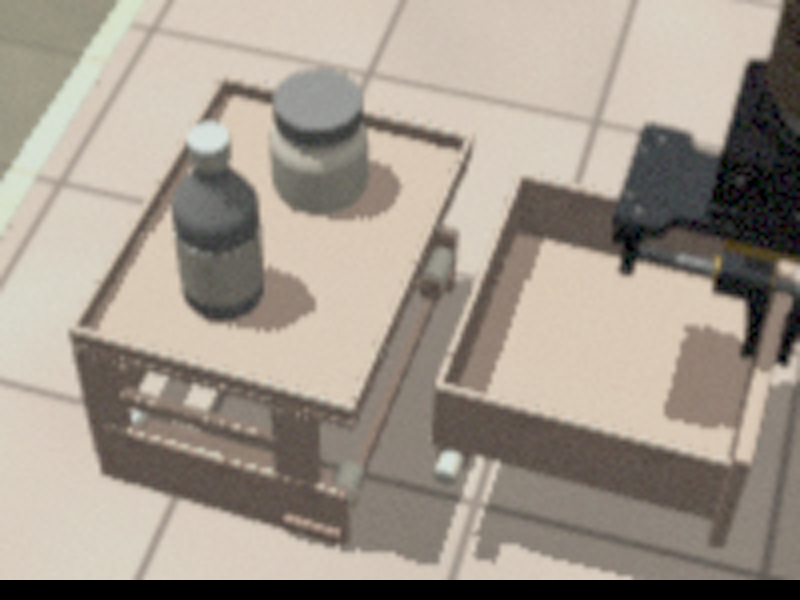

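View pics/m4.png

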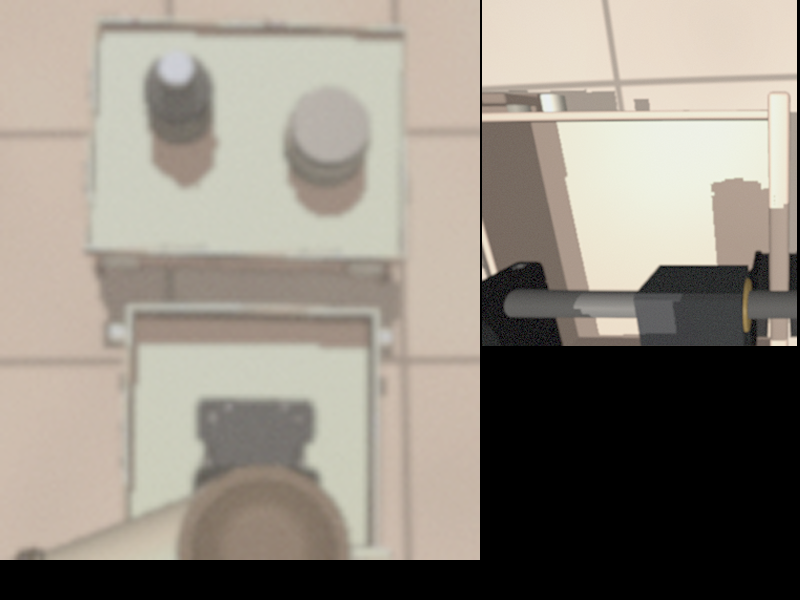

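```bash
cat > fit4.py <<'E'
from h import *
from scipy.optimize import least_squares
from scipy.spatial.transform import Rotation as Ro
d={"t":pickle.load(open("t4.pkl","rb")),"s":pickle.load(open("s4.pkl","rb"))}
T=lambda u,v:(230+(u+.5)/4-.5,150+(v+.5)/4-.5)
S=lambda u,v:(190+(u+.5)/4-.5,115+(v+.5)/4-.5)
tr=[("t",T(127,307),(87,88,55)),("t",T(378,313),(87,-88,55)),("t",T(107,333),(74,102,-7)),("t",T(392,337),(74,-102,-7)),
("s",S(440,385),(87,88,55)),("s",S(522,182),(87,-88,55)),("s",S(747,465),(-82,95,70)),("s",S(718,545),(-85,95,-16)),("s",S(448,465),(74,98,-9))]
og=[("t",T(97,22),(165,113,147)),("t",T(404,30),(165,-113,147)),("t",T(88,250),(-5,113,147)),("t",T(404,256),(-5,-113,147)),
("s",S(470,145),(-5,-113,147)),("s",S(353,415),(-5,113,147)),("s",S(75,335),(165,113,147)),("s",S(228,85),(165,-113,147)),("s",S(347,545),(0,113,0)),("s",S(438,268),(4,-92,42))]
def fit(obs,p0,free):
    def X(p,q): return np.array([p[0],p[1],p[3]])+Ro.from_euler("ZYX",[p[2],p[4],0]).as_matrix()@(np.array(q)/1e3)
    full=lambda v:np.array([*v,*p0[len(v):]])
    f=lambda v:np.concatenate([proj(d[n],X(full(v),q))[0]-uv for n,uv,q in obs])
    r=least_squares(f,p0[:free],loss="soft_l1").x;print(r.round(4),f(r).reshape(-1,2).round(1).tolist());return full(r)
t=fit(tr,[.5,0,-.02,.09,0.],5);t2=fit(tr,[.5,0,-.02,.09,0.],3);o=fit(og,[.63,0,-.02,0,0],3)
R=np.array([[np.cos(o[2]),-np.sin(o[2])],[np.sin(o[2]),np.cos(o[2])]])
for q in(t,t2):print("rel",(R.T@(q[:2]-o[:2])*1e3).round(1),q[2]-o[2])
E
python3 fit4.py
```

```text
[ 0.5022 -0.0141 -0.0255  0.0847 -0.0201] [[-0.2, -0.8], [0.4, -1.2], [1.0, -0.4], [-0.3, -0.1], [0.0, 0.1], [0.5, -2.9], [0.0, -0.0], [0.5, 1.8], [0.5, 1.6]]
[ 0.501 -0.012 -0.034] [[-0.8, -1.3], [0.0, -1.1], [0.4, -0.5], [-0.7, 0.5], [-0.4, -0.5], [0.7, -3.5], [-0.1, -1.0], [1.1, 1.2], [0.6, 1.2]]
[ 0.6286 -0.0073 -0.0337] [[-2.5, -1.7], [-0.1, -1.7], [-2.8, -0.0], [-0.5, 0.6], [1.8, -2.5], [1.0, -1.1], [-1.1, -1.2], [-1.0, -2.8], [0.7, 1.6], [2.1, -0.1]]
rel [-126.1  -11.1] 0.008226566662632648
rel [-127.3   -8.9] -0.00034130057546912645
```

```bash
python3 - <<'E'
from h import *
c=pickle.load(open("t4.pkl","rb"))
T=lambda u,v:(230+(u+.5)/4-.5,150+(v+.5)/4-.5)
W=lambda u,v,z:world(c,T(u,v),z)
def line(a,b,z,n):
    p,q=W(*a,z),W(*b,z);print(n,"mid",((p+q)/2*1e3).round(1),"len",np.linalg.norm(p-q)*1e3,"yaw",np.arctan2(p[0]-q[0],-(p[1]-q[1]))*-1*-1 if 0 else -np.arctan2(p[0]-q[0],p[1]-q[1]));return (p+q)/2
f=line((88,250),(404,256),.147,"orgfront");b=line((97,22),(404,30),.147,"orgback");print("axis yaw",np.arctan2((b-f)[1],(b-f)[0]))
line((127,307),(378,313),.145,"trayrear");line((107,333),(392,337),.083,"glides")
line((102,263),(388,267),.046,"roller?")
# edge profile for precise columns
g=cv2.cvtColor(c["frame"],cv2.COLOR_BGR2GRAY).astype(int)
for r in (170,185,200,208):print(r,"org",g[r,246:260],g[r,325:338])
for r in (222,226,230,240,250,260):print(r,"tray",g[r,254:270],g[r,318:334])
E
```

```text
orgfront mid [624.4 -11.7 147. ] len 219.58269613771083 yaw -0.02595699508098509
orgback mid [788.5 -16.6 147. ] len 218.82135578451005 yaw -0.0345745996770572
axis yaw -0.02961596568277199
trayrear mid [584.7 -15.9 145. ] len 173.67132838283405 yaw -0.030649579107649986
glides mid [575.  -14.9  83. ] len 206.9549127054672 yaw -0.020567095684337258
roller? mid [632.6 -12.8  46. ] len 215.28822642984434 yaw -0.020822759577358588
170 org [162 162 161 162 162 155 153 149 140 167 177 177 179 178] [176 177 178 175 164 150 151 160 160 159 159 160 160]
185 org [154 156 152 154 156 158 151 144 168 177 176 176 176 177] [177 176 175 174 166 160 163 156 157 158 161 160 159]
200 org [160 158 158 158 157 154 155 163 173 179 176 177 180 177] [177 174 178 172 157 148 148 146 157 161 163 163 163]
208 org [157 158 158 160 155 148 145 167 175 176 175 176 177 178] [177 176 176 172 154 138 152 155 161 165 163 163 163]
222 tray [136 105  91  94  92  90  91  90  90  91  90  90  90  92  91  90] [ 96  96  95  95  94  97  94  95  94  93  96  99 115 136 156 161]
226 tray [151 136 109  93  91  91  94 114 135 135 134 134 136 136 134 135] [111 109 112 111 109 109 106  98  95  95  97 102 112 137 156 162]
230 tray [151 140 117 107 108 109 110 125 136 101  92  94  95  93  94  94] [ 82  82  78  72  78 117 136 110  96 101 116 126 124 134 155 163]
240 tray [124 120 121 121 120 124 133 140 121 104 133 168 174 177 177 174] [177 175 171 145 107 120 137 124 120 121 122 119 114 115 119 125]
250 tray [155 155 154 156 155 157 159 143 108 127 164 175 176 176 174 175] [176 175 170 145 107 122 147 147 154 158 156 149 133 126 141 153]
260 tray [156 155 156 155 155 153 150 140 108 131 167 174 175 175 174 175] [175 176 168 142 107 126 146 146 153 156 158 151 138 122 134 151]
```

```bash
python3 - <<'E'
from h import *
c=pickle.load(open("w4.pkl","rb"))
tool=np.array([.4205,-.0106,.1139]);R=np.array([[-.0271,-.9996,0],[-.9996,.0271,0],[0,0,-1.]])
for pitch in(-.03,-.02,0,.02,.03,.05):   # + = rear down, about pinch (tray x -82, z 43)
  for lat in (0,):
    o=[]
    for x,y,z in [(74,-93,-9),(74,-102,-9),(74,-84,-2),(-82,-95,70),(-20,-88,55),(-20,-84,55)]:
        a,b=x+82,z-43;X=a*np.cos(pitch)+b*np.sin(pitch);Z=-a*np.sin(pitch)+b*np.cos(pitch)
        p=np.array([-(y)-0, -X, -Z-19])/1e3   # tool coords, grasp pt is z=-19
        o.append(proj(c,tool+R@p)[0])
    print(pitch,np.round(np.array(o)*1.05+[482,0],1).tolist())
g=c["frame"].mean(2).astype(int);print(g[84:112:2,40:100:3])
E
```

```text
-0.03 [[546.4, 107.2], [543.7, 93.1], [541.8, 120.8], [779.3, 89.3], [650.5, 108.5], [651.4, 117.1]]
-0.02 [[548.7, 107.3], [546.1, 93.3], [544.2, 120.8], [778.7, 89.3], [650.7, 108.6], [651.6, 117.2]]
0 [[553.3, 107.5], [550.8, 93.7], [548.7, 120.9], [777.4, 89.3], [651.2, 108.7], [652.1, 117.2]]
0.02 [[557.9, 107.8], [555.4, 94.2], [553.3, 120.9], [776.2, 89.3], [651.8, 108.8], [652.6, 117.3]]
0.03 [[560.2, 107.9], [557.7, 94.4], [555.5, 121.0], [775.6, 89.3], [652.0, 108.9], [652.9, 117.3]]
0.05 [[564.7, 108.1], [562.3, 94.8], [560.0, 121.0], [774.3, 89.3], [652.7, 109.1], [653.5, 117.4]]
[[127 133 136 138 141 143 148 152 154 157 160 165 166 170 173 176 181 181
  183 175]
 [107 141 171 174 175 178 179 183 175 145 145 145 143 143 141 140 142 142
  141 128]
 [105 112 127 124 123 118 127 127 125 114 109 111 111 111 109 110 109 109
  110 109]
 [ 84  87  93  95  81 114 199 208 203 180 147 114 101 109 110 111 111 111
  111 111]
 [ 60  63  66  70  69 128 227 230 227 206 166 117  81  97 112 111 110 111
  110 111]
 [ 61  59  60  57  58 104 224 227 227 209 169 122  83  92 114 111 112 112
  111 110]
 [ 58  58  59  59  61  86 224 226 226 213 174 128  86  84 114 112 110 111
  110 112]
 [ 60  57  59  61  59  65 222 226 228 214 179 137  92  79 113 111 112 111
  112 108]
 [ 85  69  64  72  56  57 209 227 228 219 184 141  93  76 113 112 113 110
  111 110]
 [101  81  84 109  65  54 204 226 229 220 191 146  99  75 112 114 110 110
  111 112]
 [101  83  77 113  68  54 180 227 229 222 192 147 100  69 109 108 108 106
  107 108]
 [123 113 108 128 109 107 146 194 195 190 172 152 142 132 144 146 148 146
  152 152]
 [191 193 194 197 197 198 197 197 197 198 197 197 202 201 202 204 203 204
  205 207]
 [203 204 206 205 204 204 205 205 206 207 207 207 210 208 209 208 210 208
  208 209]]
```

Request:
step_arm(targets="-0.13 0 0.2 0;-0.2 0 0.4 0;-0.2 0 0.5 0;0 0 0.5 0;0 0 0.4 0;0 0 0.2 0;0 0 0.1 0;0 0 0 0")

```text
time_s: 16.17
tcp_pos: [0.4207, -0.0052, 0.0906]
ee_rot: [[-0.027, -1.0, -0.001], [-1.0, 0.027, -0.0], [0.0, 0.001, -1.0]]
wrist_force: [-0.4, -0.2, -3.1]
gripper_width: 0.107
gripper_force: 30.0
```

Request:
step_arm(targets="0 -0.2 0 0;0 -0.4 0 0;0 -0.5 0 0;0 -0.6 0 0;0 -0.6 0 0;0 -0.6 0 0;0 -0.6 0 0;0 -0.6 0 0;0 -0.4 0 0;0 -0.2 0 0;0 0 0 0")

```text
time_s: 17.08
tcp_pos: [0.4682, -0.0063, 0.0908]
ee_rot: [[-0.027, -1.0, -0.0], [-1.0, 0.027, -0.0], [0.0, 0.0, -1.0]]
wrist_force: [0.4, -0.5, -2.9]
gripper_width: 0.107
gripper_force: 30.0
```

Request:
step_arm(targets="0 -0.2 0 0;0 -0.4 0 0;0 -0.5 0 0;0 -0.5 0 0;0 -0.5 0 0;0 -0.5 0 0;0 -0.4 0 0;0 -0.2 0 0;0 -0.1 0 0;0 0 0 0;0 0 0 0")

```text
time_s: 18.0
tcp_pos: [0.5006, -0.0073, 0.0908]
ee_rot: [[-0.027, -1.0, -0.0], [-1.0, 0.027, -0.0], [0.0, 0.0, -1.0]]
wrist_force: [0.4, 0.7, -3.4]
gripper_width: 0.109
gripper_force: 30.0
```

```bash
python3 cap.py wrist w5; python3 cap.py side s5; python3 cap.py top t5
python3 - <<'E'
from h import *
g=lambda i: np.clip(255*(i/255.)**.5,0,255).astype(np.uint8)
L=lambda n:pickle.load(open(n+"5.pkl","rb"))["frame"]
R=lambda i,k:g(cv2.resize(i,None,fx=k,fy=k,interpolation=cv2.INTER_CUBIC))
k=np.zeros((600,800,3),np.uint8)
def put(i,x,y):k[y:y+i.shape[0],x:x+i.shape[1]]=i
put(R(L("s")[135:260,245:345],3),0,0);put(R(L("t")[185:290,250:335],2.1),0,378)
put(R(L("w")[0:240,0:220],2.2),305,0)
cv2.imwrite("pics/m5.png",k)
E
```

```text
18.0 [ 0.5006 -0.0073  0.0908] [[-0.0267, -0.9996, -0.0004], [-0.9996, 0.0267, -0.0001], [0.0001, 0.0004, -1.0]] j [ 17.8  16.3 -25.2  -0.  -48.5 -19.3] F [ 0.4  0.7 -3.4] w 0.109
[[0.0, -0.958, -0.287, 0.079], [1.0, -0.0, 0.0, 0.001], [-0.0, -0.287, 0.958, -0.189], [0.0, 0.0, 0.0, 1.0]]
18.05 [ 0.5005 -0.0072  0.0908] [[-0.0266, -0.9996, -0.0003], [-0.9996, 0.0266, -0.0], [0.0, 0.0003, -1.0]] j [ 17.8  16.3 -25.2  -0.  -48.5 -19.3] F [-0.  -0.2 -3.3] w 0.107
18.1 [ 0.5005 -0.0072  0.0909] [[-0.0265, -0.9996, -0.0002], [-0.9996, 0.0265, -0.0], [0.0, 0.0002, -1.0]] j [ 17.8  16.3 -25.2  -0.  -48.5 -19.3] F [ 0.3 -0.1 -3. ] w 0.114
```

View pics/m5.png

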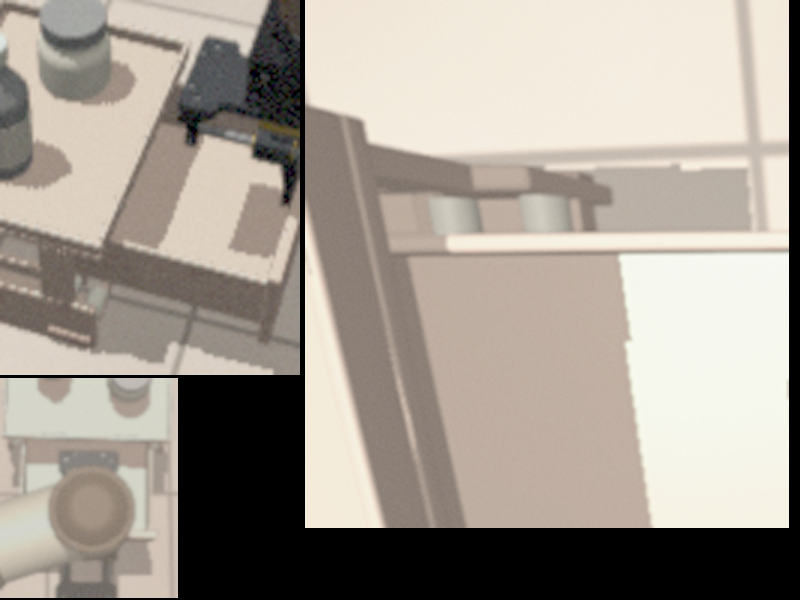

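```bash
python3 - <<'E'
from h import *
c=pickle.load(open("w5.pkl","rb"))
f=lambda u:(u-305+.5)/2.2-.5
for n,u0,u1,z in[("glide",430,479,.058),("roller",520,571,.038)]:
    for u in(u0,u1,(u0+u1)/2):print(n,u,world(c,(f(u),213/2.2),z).round(4))
E
```

```text
glide 430 [ 0.6614 -0.1085  0.058 ]
glide 479 [ 0.6449 -0.1078  0.058 ]
glide 454.5 [ 0.6531 -0.1082  0.058 ]
roller 520 [ 0.6431 -0.1092  0.038 ]
roller 571 [ 0.6246 -0.1085  0.038 ]
roller 545.5 [ 0.6339 -0.1089  0.038 ]
```

Request:
step_arm(targets="0 0.1 0 0;0 0.1 0 0;0 0 0.2 0;0 0 0.3 0;0 0 0.3 0;0 0 0.2 0;0 0 0 0")

```text
time_s: 18.73
tcp_pos: [0.4983, -0.0073, 0.0802]
ee_rot: [[-0.027, -1.0, -0.002], [-1.0, 0.027, -0.0], [0.0, 0.002, -1.0]]
wrist_force: [-0.1, -0.4, -3.6]
gripper_width: 0.111
gripper_force: 30.0
```

Request:
step_arm(targets="0 0 0.2 0;0 0 0.2 0;0 0 0.2 0;0 0 0 0")

```text
time_s: 19.07
tcp_pos: [0.4984, -0.0072, 0.0744]
ee_rot: [[-0.027, -1.0, -0.001], [-1.0, 0.027, -0.0], [0.0, 0.001, -1.0]]
wrist_force: [-0.7, 0.0, -3.6]
gripper_width: 0.113
gripper_force: 30.0
```

Request:
step_arm(targets="0 0 0.15 0;0 0 0.15 0;0 0 0.1 0;0 0 0 0")

```text
time_s: 19.4
tcp_pos: [0.4987, -0.0072, 0.0707]
ee_rot: [[-0.027, -1.0, -0.0], [-1.0, 0.027, -0.0], [0.0, 0.0, -1.0]]
wrist_force: [-0.3, 0.2, -3.5]
gripper_width: 0.118
gripper_force: 30.0
```

Request:
step_arm(targets="0 -0.2 0.03 0;0 -0.3 0.02 0;0 -0.3 0 0;0 -0.3 0 0;0 -0.3 0 0;0 -0.3 0 0;0 -0.3 0 0;0 -0.2 0 0;0 0 0 0")

```text
time_s: 20.15
tcp_pos: [0.5214, -0.0077, 0.0704]
ee_rot: [[-0.027, -1.0, 0.001], [-1.0, 0.027, 0.0], [-0.0, -0.001, -1.0]]
wrist_force: [0.3, 0.5, -3.3]
gripper_width: 0.113
gripper_force: 30.0
```

Request:
step_arm(targets="0 -0.2 0 0;0 -0.2 0 0;0 -0.2 0 0;0 -0.1 0 0;0 0 0 0")

```text
time_s: 20.57
tcp_pos: [0.5281, -0.0079, 0.0704]
ee_rot: [[-0.027, -1.0, 0.0], [-1.0, 0.027, 0.0], [-0.0, -0.0, -1.0]]
wrist_force: [0.4, 0.7, -2.1]
gripper_width: 0.116
gripper_force: 30.0
```

Request:
step_arm(targets="0 -0.15 0 0;0 -0.1 0 0;0 0 0 0")

```text
time_s: 20.82
tcp_pos: [0.5305, -0.008, 0.0704]
ee_rot: [[-0.027, -1.0, 0.0], [-1.0, 0.027, 0.0], [-0.0, -0.0, -1.0]]
wrist_force: [0.5, 0.1, -2.7]
gripper_width: 0.112
gripper_force: 30.0
```

Request:
step_arm(targets="0 0 0.05 0;0 0 0 0;0 0 0 0;0 0 0 0;0 0 0 0;0 0 0 0", claw=3.5)

```text
time_s: 21.32
tcp_pos: [0.5305, -0.0079, 0.0702]
ee_rot: [[-0.027, -1.0, 0.001], [-1.0, 0.027, 0.0], [-0.0, -0.001, -1.0]]
wrist_force: [0.7, -0.4, -0.4]
gripper_width: 0.387
gripper_force: 0.0
```

Request:
step_arm(targets="0 0 0 0;0 0 0 0;0 0 -0.5 0;0 0 -1 0;0 0 -1 0;0 0 -1.5 0;0 0 -1.5 0;0 0 -1.5 0;0 0 -1.5 0;0 0 0 0")

```text
time_s: 22.15
tcp_pos: [0.5329, -0.0077, 0.1596]
ee_rot: [[-0.026, -1.0, 0.009], [-1.0, 0.026, 0.001], [-0.001, -0.009, -1.0]]
wrist_force: [-0.2, 0.4, 0.6]
gripper_width: 0.403
gripper_force: 0.0
```

```bash
python3 cap.py side s6 230 130 370 270 4; python3 cap.py wrist w6
```

```text
22.15 [ 0.5329 -0.0077  0.1596] [[-0.0257, -0.9996, 0.0086], [-0.9997, 0.0258, 0.0011], [-0.0013, -0.0085, -1.0]] j [ 16.7  14.6 -16.1   0.1 -58.8 -18.2] F [-0.2  0.4  0.6] w 0.403
22.2 [ 0.5318 -0.0077  0.1577] [[-0.0263, -0.9996, 0.0056], [-0.9997, 0.0263, 0.0013], [-0.0014, -0.0055, -1.0]] j [ 16.7  14.7 -16.2   0.  -58.7 -18.2] F [ 0.1 -0.6 -0.3] w 0.404
[[0.0, -0.958, -0.287, 0.079], [1.0, -0.0, 0.0, 0.001], [-0.0, -0.287, 0.958, -0.189], [0.0, 0.0, 0.0, 1.0]]
```

Request:
step_arm(targets="0 0 -1.5 7;0 0 -1.5 7;0 0 -1.5 7;0 0 -1.5 7;0 0 -1.5 7;0 0 -1.5 7;0 0 -1.5 7;0 0 -1.5 7;0 0 -2 7;0 0 -2 7;0 0 -2 7;0 0 0 7", claw=0)

```text
time_s: 23.25
tcp_pos: [0.5318, -0.0082, 0.3386]
ee_rot: [[-0.997, -0.072, 0.006], [-0.072, 0.997, 0.0], [-0.006, -0.0, -1.0]]
wrist_force: [0.7, -0.4, 1.0]
gripper_width: 0.005
gripper_force: 0.0
```

Request:
step_arm(targets="0 0 -2 6;0 0 -2 0;-3 0 0 0;-4 0 0 0;-4 0 0 0;-4 0 0 0;-4 0 0 0;-4 0 0 0;-4 0 0 0;-3 0 0 0;0 0 0 0")

```text
time_s: 24.17
tcp_pos: [0.8233, -0.0142, 0.3621]
ee_rot: [[-1.0, 0.027, -0.012], [0.027, 1.0, -0.0], [0.012, -0.001, -1.0]]
wrist_force: [2.6, 0.9, -4.4]
gripper_width: 0.009
gripper_force: 0.0
```

Request:
step_arm(targets="-2 0 0 0;-2 0 0 0;-2 0 0 0;-2 0 0 0;-2 0 0 0;-2 0 0 0;0 0 0 0")

```text
time_s: 24.75
tcp_pos: [0.8734, -0.017, 0.3397]
ee_rot: [[-0.998, 0.026, 0.054], [0.026, 1.0, -0.004], [-0.054, -0.002, -0.999]]
wrist_force: [0.3, 0.8, -0.3]
gripper_width: 0.004
gripper_force: 0.0
```

```bash
python3 -c "
from station import sense
s=sense();print(s['joints'].round(1),s['tcp_pos'].round(3),s['ee_rot'].round(3).tolist())"
```

```text
[   9.7   54.8   80.4    0.8 -112.7 -100.9] [ 0.873 -0.017  0.34 ] [[-0.998, 0.026, 0.054], [0.026, 1.0, -0.004], [-0.054, -0.002, -0.999]]
```

Request:
step_arm(targets="-1 0 -0.5 0;-1 0 -0.5 0;-1 0 -0.5 0;-1 0 -0.5 0;-1 0 -0.5 0;-1 0 -0.5 0;0 0 0 0")

```text
time_s: 25.33
tcp_pos: [0.8847, -0.0177, 0.3447]
ee_rot: [[-0.995, 0.027, 0.094], [0.026, 1.0, -0.008], [-0.095, -0.005, -0.996]]
wrist_force: [-0.1, -0.4, 0.1]
gripper_width: 0.003
gripper_force: 0.0
```

```bash
python3 -c "
from station import sense
s=sense();print(s['joints'].round(2),s['tcp_pos'].round(3),s['ee_rot'].round(3).tolist())"
```

```text
[   9.77   54.67   80.61    1.45 -110.68 -100.72] [ 0.885 -0.018  0.345] [[-0.995, 0.027, 0.094], [0.026, 1.0, -0.008], [-0.095, -0.005, -0.996]]
```

Request:
step_arm(targets="-4 0 0 0;-4 0 0 0;-4 0 0 0;-4 0 0 0;-4 0 0 0;-4 0 0 0;-4 0 0 0;-4 0 0 0;-4 0 0 0;-4 0 0 0;-4 0 0 0;-4 0 0 0")

```text
time_s: 26.33
tcp_pos: [1.0276, -0.0233, 0.2802]
ee_rot: [[-0.925, 0.03, 0.379], [0.02, 0.999, -0.03], [-0.38, -0.02, -0.925]]
wrist_force: [-0.1, 0.0, -0.4]
gripper_width: 0.007
gripper_force: 0.0
```

```bash
python3 -c "
from station import sense
s=sense();print(s['joints'].round(2),s['tcp_pos'].round(3),s['ee_rot'].round(3).tolist())"
```

```text
[   9.32   61.13   80.58    5.24  -87.7  -100.04] [ 1.028 -0.023  0.28 ] [[-0.925, 0.03, 0.379], [0.02, 0.999, -0.03], [-0.38, -0.02, -0.925]]
```

Request:
step_arm(targets="1.5 0 -3.6 0;1.5 0 -3.6 0;1.5 0 -3.6 0;3.7 0 -1.5 0;3.7 0 -1.5 0;3.7 0 -1.5 0;3.7 0 -1.5 0;3.7 0 -1.5 0;3.7 0 -1.5 0;0 0 0 0")

```text
time_s: 27.17
tcp_pos: [0.7111, -0.013, 0.3593]
ee_rot: [[-0.927, 0.03, 0.374], [0.02, 0.999, -0.03], [-0.375, -0.021, -0.927]]
wrist_force: [0.4, 0.8, -0.3]
gripper_width: 0.003
gripper_force: 0.0
```

```bash
python3 -c "
from station import sense
s=sense();print(s['joints'].round(2),s['tcp_pos'].round(3),s['ee_rot'].round(3).tolist())"
```

```text
[  15.34   14.81    6.27    8.45  -60.87 -109.61] [ 0.711 -0.013  0.359] [[-0.927, 0.03, 0.374], [0.02, 0.999, -0.03], [-0.375, -0.021, -0.927]]
```

Request:
step_arm(targets="3.73 0.02 0.03 0;3.73 0.02 0.03 0;3.73 0.02 0.03 0;3.73 0.02 0.03 0;3.73 0.02 0.03 0;3.73 0.02 0.03 0;3.73 0.02 0.03 0;0 0 0 0;0 0 0 0")

```text
time_s: 27.92
tcp_pos: [0.4766, -0.0059, 0.2577]
ee_rot: [[-0.925, 0.029, 0.378], [0.019, 0.999, -0.03], [-0.379, -0.021, -0.925]]
wrist_force: [1.1, 0.2, 0.5]
gripper_width: 0.002
gripper_force: 0.0
```

Request:
step_arm(targets="1.29 0.07 3.2 0;1.29 0.07 3.2 0;1.29 0.07 3.2 0;1.29 0.07 3.2 0;1 0.05 2.5 0;0.6 0.05 1.5 0;0 0 0 0;0 0 0 0")

```text
time_s: 28.58
tcp_pos: [0.4853, -0.0093, 0.0975]
ee_rot: [[-0.924, 0.037, 0.38], [0.024, 0.999, -0.038], [-0.381, -0.026, -0.924]]
wrist_force: [0.1, 0.1, -0.6]
gripper_width: 0.001
gripper_force: 0.0
```

Request:
step_arm(targets="0.8 0.1 1.2 0;0.8 0.1 1.2 0;0.6 0.1 0.8 0;0.4 0 0.5 0;0 0 0 0;0 0 0 0")

```text
time_s: 29.08
tcp_pos: [0.4741, -0.0043, 0.0808]
ee_rot: [[-0.937, 0.035, 0.346], [0.022, 0.999, -0.04], [-0.347, -0.03, -0.937]]
wrist_force: [-0.6, 0.6, -0.8]
gripper_width: 0.007
gripper_force: 0.0
```

```bash
cat > mv.py <<'E'
from station import sense
import sys,numpy as np
s=sense();R=s["ee_rot"];print(s["tcp_pos"].round(4),s["joints"].round(1),"tool cm per cm world x,y,z + org-axis:",(R.T@np.eye(3)).round(3).tolist(),(R.T@np.array([.9996,-.028,0])).round(3))
E
python3 mv.py
```

```text
[ 0.4741 -0.0043  0.0808] [  15.8    5.5  -60.4   56.3   -9.2 -162.1] tool cm per cm world x,y,z + org-axis: [[-0.937, 0.022, -0.347], [0.035, 0.999, -0.03], [0.346, -0.04, -0.937]] [-0.938  0.007  0.347]
```

Request:
step_arm(targets="-0.57 -0.01 0.61 0;-0.57 -0.01 0.61 0;-0.57 -0.01 0.61 0;-0.57 -0.01 0.61 0;0 0 0 0")

```text
time_s: 29.5
tcp_pos: [0.5063, -0.0061, 0.0722]
ee_rot: [[-0.941, 0.036, 0.337], [0.023, 0.999, -0.041], [-0.339, -0.031, -0.94]]
wrist_force: [-0.5, -0.3, 0.4]
gripper_width: 0.003
gripper_force: 0.0
```

```bash
python3 mv.py
```

```text
[ 0.5063 -0.0061  0.0722] [  15.1    9.6  -56.4   53.2   -9.2 -158.5] tool cm per cm world x,y,z + org-axis: [[-0.941, 0.023, -0.339], [0.036, 0.999, -0.031], [0.337, -0.041, -0.94]] [-0.941  0.008  0.339]
```

Request:
step_arm(targets="-0.45 0 0.23 0;-0.45 0 0.23 0;-0.45 0 0.23 0;-0.45 0 0.23 0;-0.45 0 0.23 0;-0.45 0 0.23 0;0 0 0 0")

```text
time_s: 30.08
tcp_pos: [0.5347, -0.0077, 0.0683]
ee_rot: [[-0.941, 0.036, 0.337], [0.023, 0.999, -0.042], [-0.338, -0.031, -0.941]]
wrist_force: [0.0, -1.7, -0.4]
gripper_width: 0.003
gripper_force: 0.3
```

```bash
python3 mv.py
```

```text
[ 0.5347 -0.0077  0.0683] [  15.4   12.5  -52.4   48.3  -10.  -153.8] tool cm per cm world x,y,z + org-axis: [[-0.941, 0.023, -0.338], [0.036, 0.999, -0.031], [0.337, -0.042, -0.941]] [-0.941  0.008  0.338]
```

Request:
step_arm(targets="-0.42 0.01 0.29 0;-0.42 0.01 0.29 0;-0.42 0.01 0.29 0;-0.42 0.01 0.29 0;-0.42 0.01 0.29 0;-0.42 0.01 0.29 0;0 0 0 0")

```text
time_s: 30.67
tcp_pos: [0.5656, -0.0078, 0.0608]
ee_rot: [[-0.94, 0.035, 0.338], [0.023, 0.999, -0.04], [-0.339, -0.03, -0.94]]
wrist_force: [-0.0, -0.7, 0.6]
gripper_width: 0.011
gripper_force: 0.0
```

```bash
python3 mv.py
```

```text
[ 0.5656 -0.0078  0.0608] [  14.6   15.8  -48.9   47.    -9.8 -151.7] tool cm per cm world x,y,z + org-axis: [[-0.94, 0.023, -0.339], [0.035, 0.999, -0.03], [0.338, -0.04, -0.94]] [-0.941  0.007  0.339]
```

```bash
cat > chk.py <<'E'
from station import cams
from h import *
c=cams.capture("top");g=c["frame"].mean(2).astype(int)
for y in(-.085,.065):
  for x in (.51,.56,.57,.58,.59,.60,.61,.62): 
    u,v=proj(c,[x,y,.116])[0];print(x,(round(u,1),round(v,1)),end=" ")
  print("\n",y,[(r,int(g[r,int(round(u))])) for r in range(205,262)])
E
python3 chk.py
```

```text
0.51 (np.float64(317.4), np.float64(254.8)) 0.56 (np.float64(317.1), np.float64(237.1)) 0.57 (np.float64(317.0), np.float64(233.5)) 0.58 (np.float64(317.0), np.float64(230.0)) 0.59 (np.float64(316.9), np.float64(226.5)) 0.6 (np.float64(316.8), np.float64(223.0)) 0.61 (np.float64(316.7), np.float64(219.5)) 0.62 (np.float64(316.7), np.float64(216.1)) 
 -0.085 [(205, 173), (206, 173), (207, 173), (208, 172), (209, 171), (210, 172), (211, 173), (212, 171), (213, 163), (214, 121), (215, 84), (216, 91), (217, 98), (218, 102), (219, 101), (220, 100), (221, 102), (222, 100), (223, 98), (224, 99), (225, 101), (226, 100), (227, 100), (228, 101), (229, 100), (230, 114), (231, 146), (232, 162), (233, 163), (234, 164), (235, 152), (236, 110), (237, 67), (238, 55), (239, 54), (240, 53), (241, 53), (242, 54), (243, 52), (244, 50), (245, 52), (246, 52), (247, 50), (248, 51), (249, 53), (250, 51), (251, 53), (252, 52), (253, 53), (254, 52), (255, 47), (256, 51), (257, 50), (258, 49), (259, 51), (260, 53), (261, 50)]
0.51 (np.float64(263.9), np.float64(255.1)) 0.56 (np.float64(264.0), np.float64(237.4
[... 219 characters left out ...]
)) 0.62 (np.float64(264.0), np.float64(216.4)) 
 0.065 [(205, 173), (206, 173), (207, 173), (208, 174), (209, 173), (210, 171), (211, 166), (212, 144), (213, 105), (214, 92), (215, 96), (216, 95), (217, 99), (218, 99), (219, 97), (220, 98), (221, 99), (222, 97), (223, 97), (224, 99), (225, 99), (226, 101), (227, 100), (228, 112), (229, 142), (230, 158), (231, 159), (232, 165), (233, 159), (234, 126), (235, 91), (236, 75), (237, 63), (238, 55), (239, 50), (240, 52), (241, 57), (242, 55), (243, 55), (244, 57), (245, 58), (246, 57), (247, 57), (248, 59), (249, 58), (250, 59), (251, 61), (252, 68), (253, 74), (254, 73), (255, 60), (256, 53), (257, 52), (258, 58), (259, 69), (260, 76), (261, 81)]
```

Request:
step_arm(targets="-0.37 0 0.28 0;-0.37 0 0.28 0;-0.37 0 0.28 0;-0.37 0 0.28 0;-0.37 0 0.28 0;0 0 0 0")

```text
time_s: 31.22
tcp_pos: [0.5873, -0.009, 0.0537]
ee_rot: [[-0.941, 0.035, 0.338], [0.023, 0.999, -0.041], [-0.339, -0.031, -0.94]]
wrist_force: [-0.8, 0.1, -1.1]
gripper_width: 0.005
gripper_force: 0.0
```

Request:
step_arm(targets="-0.3 0 0.12 0;-0.3 0 0.12 0;-0.2 0 0.1 0;0 0 0 0")

```text
time_s: 31.55
tcp_pos: [0.5955, -0.0093, 0.0535]
ee_rot: [[-0.941, 0.035, 0.338], [0.023, 0.999, -0.041], [-0.339, -0.031, -0.94]]
wrist_force: [-0.6, -0.4, -0.1]
gripper_width: 0.005
gripper_force: 0.0
```

Request:
step_arm(targets="-0.19 0 0.07 0;-0.19 0 0.07 0;-0.19 0 0.07 0;0 0 0 0")

```text
time_s: 31.88
tcp_pos: [0.5995, -0.0105, 0.053]
ee_rot: [[-0.941, 0.037, 0.335], [0.023, 0.999, -0.043], [-0.336, -0.032, -0.941]]
wrist_force: [-6.2, 0.3, 5.2]
gripper_width: 0.007
gripper_force: 3.0
```

Request:
step_arm(targets="-0.19 0 0.07 0;-0.19 0 0.07 0;-0.19 0 0.07 0;0 0 0 0")

```text
time_s: 32.22
tcp_pos: [0.6054, -0.0111, 0.0529]
ee_rot: [[-0.942, 0.037, 0.335], [0.024, 0.999, -0.043], [-0.336, -0.033, -0.941]]
wrist_force: [-3.0, -1.6, 2.7]
gripper_width: 0.006
gripper_force: 1.6
```

Request:
step_arm(targets="-0.19 0 0.07 0;-0.19 0 0.07 0;0 0 0 0")

```text
time_s: 32.47
tcp_pos: [0.6119, -0.0097, 0.0535]
ee_rot: [[-0.94, 0.035, 0.339], [0.023, 0.999, -0.04], [-0.34, -0.03, -0.94]]
wrist_force: [0.3, -0.6, 0.6]
gripper_width: 0.001
gripper_force: 0.2
```

Request:
step_arm(targets="-0.19 0 0.07 0;-0.19 0 0.07 0;-0.19 0 0.07 0;0 0 0 0")

```text
time_s: 32.8
tcp_pos: [0.6144, -0.0107, 0.0524]
ee_rot: [[-0.942, 0.036, 0.334], [0.023, 0.999, -0.043], [-0.335, -0.033, -0.942]]
wrist_force: [-13.2, 4.5, 8.7]
gripper_width: 0.003
gripper_force: 6.5
```

Request:
step_arm(targets="-0.14 0 0.05 0;-0.14 0 0.05 0;0 0 0 0")

```text
time_s: 33.05
tcp_pos: [0.6146, -0.0113, 0.0517]
ee_rot: [[-0.943, 0.036, 0.33], [0.022, 0.999, -0.044], [-0.331, -0.035, -0.943]]
wrist_force: [-22.4, 7.8, 14.5]
gripper_width: 0.006
gripper_force: 11.3
```

Request:
step_arm(targets="0.3 0 -0.1 0;0.6 0 -0.2 0;1 0 -0.3 0;2 0 -0.7 0;3 0 -1 0;3 0 -1 0;3 0 -1 0;0 0 0 0")

```text
time_s: 33.72
tcp_pos: [0.4813, -0.0067, 0.0641]
ee_rot: [[-0.948, 0.035, 0.315], [0.024, 0.999, -0.041], [-0.316, -0.031, -0.948]]
wrist_force: [-0.4, -0.3, 0.3]
gripper_width: 0.007
gripper_force: 0.0
```

```bash
python3 - <<'E'
from station import cams
from h import *
c=cams.capture("top");pickle.dump(c,open("t9.pkl","wb"));g=c["frame"].mean(2).astype(int)
for y in(-.09,-.05,.04,.07):
  u,v=proj(c,[.62,y,.116])[0];print(y,round(u),[(r,int(g[r,int(round(u))])) for r in range(206,232)])
for x in(.615,.62,.63):print(x,proj(c,[x,-.05,.116])[0],proj(c,[x,-.05,.147])[0])
r=218;print("row",r,[(q,int(g[r,q])) for q in list(range(250,266))+list(range(318,334))])
d=pickle.load(open("c0.pkl","rb"))["top"]["frame"].astype(int)
for n,a in(("shelf",(158,208,258,328)),("pump/tumbler",(190,260,140,195))):
  s=np.abs(d[a[0]:a[1],a[2]:a[3]]-c["frame"][a[0]:a[1],a[2]:a[3]]).mean(2);print(n,s.max(),s.mean())
E
```

```text
-0.09 318 [(206, 173), (207, 172), (208, 172), (209, 171), (210, 172), (211, 172), (212, 172), (213, 161), (214, 119), (215, 83), (216, 86), (217, 95), (218, 97), (219, 81), (220, 67), (221, 62), (222, 63), (223, 69), (224, 85), (225, 89), (226, 93), (227, 90), (228, 92), (229, 93), (230, 95), (231, 92)]
-0.05 304 [(206, 172), (207, 173), (208, 171), (209, 173), (210, 172), (211, 169), (212, 160), (213, 154), (214, 118), (215, 89), (216, 92), (217, 98), (218, 94), (219, 77), (220, 65), (221, 61), (222, 66), (223, 77), (224, 86), (225, 89), (226, 93), (227, 92), (228, 90), (229, 91), (230, 93), (231, 92)]
0.04 273 [(206, 173), (207, 172), (208, 173), (209, 173), (210, 167), (211, 161), (212, 156), (213, 123), (214, 94), (215, 92), (216, 99), (217, 95), (218, 80), (219, 64), (220, 60), (221, 63), (222, 72), (223, 76), (224, 82), (225, 79), (226, 79), (227, 79), (228, 81), (229, 82), (230, 80), (231, 81)]
0.07 262 [(206, 172), (207, 174), (208, 172), (209, 172), (210, 172), (211, 165), (212, 140), (213, 100), (214, 85), (215, 92), (216, 95), (217, 87), (218, 71), (219, 64), (220, 62), (221, 67), (222, 79), (223, 86), (224, 88), (225, 87), (226, 85), (227, 87), (228, 89), (229, 89), (230, 87), (231, 86)]
0.615 [304.41082201 217.89412868] [304.93852698 216.12697294]
0.62 [304.38450934 216.15877621] [304.91107445 214.34897348]
0.63 [304.33172585 212.69530368] [304.85600056 210.80063068]
row 218 [(250, 153), (251, 151), (252, 147), (253, 125), (254, 91), (255, 75), (256, 80), (257, 84), (258, 78), (259, 74), (260, 66), (261, 69), (262, 71), (263, 70), (264, 72), (265, 73), (318, 97), (319, 96), (320, 96), (321, 98), (322, 98), (323, 100), (324, 93), (325, 84), (326, 74), (327, 90), (328, 118), (329, 130), (330, 122), (331, 136), (332, 155), (333, 159)]
shelf 9.666666666666666 4.272952380952381
pump/tumbler 9.666666666666666 3.8505627705627705
```

```bash
python3 -c "
from station import r
print(r.finish_job())"
```

```text
the job is handed in; nothing more can be done
None
```

The job is handed in at about 34 s: the tray went in past its catches and stopped against the back, and the last top picture puts its panel about 9 mm in front of and parallel to the shelf edge, with the bottle, tumbler and shelf things unmoved. The tray slipped from the grip once on the way and was picked up again, and the hand-in call returned no verdict.

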